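Daily check of the laboratory balance

ROBOT

A 7-joint arm with a two-finger parallel gripper is mounted at the origin on the work surface. World frame = base frame: x ahead of the robot, y to its left, z up, the work surface at z = 0. Lengths are in m, angles in rad, forces in N, time in s.
With the tool pointing down it reaches from about 0.4 to 0.9 m from the base axis. Payload 5.5 kg.
Tool frame: the origin (TCP) lies midway between the tips of the shut fingers; the grasp point (between the pads) lies 19 mm behind it (manip.tcp_to_grasp is the distance from the TCP to the grasp point, in m); z points along the fingers, y is the line along which they close (so a half turn about z gives the same grasp; the last joint's range is limited). The gripper opens to 92 mm and grips with 3 to 60 N. Pads are 19 mm wide; open, the fingers measure 130 mm over their backs; the gripper's body (75 mm by 190 mm) begins 47 mm behind the grasp point.
Start: joints at [1.598, 0.501, -0.427, 1.55, 0.221, 1.138, -0.21], TCP at [0.152, -0.632, 0.227] pointing down, gripper open.
Joint ranges: [-2.88, 2.88], [-0.31, 2.03], [-1.54, 1.56], [0.2, 2.42], [-1.41, 4.55], [0.19, 2.02], [-2.57, 2.57]. Speed limits (rad/s): [2.57, 2.57, 3.14, 3.14, 3.14, 3.14, 3.14].

INTERFACE

Orientations are given as a 3x3 rotation matrix whose columns are the frame's x, y, z axes.
In Python, from station import manip gives the robot as it stands. Calls block until the motion is done:
- manip.goto(position, orientation): joint-space move of the TCP to a pose.
- manip.move_l(position, rot=None, vel=0.15, contact_N=None): straight line of the TCP; rot=None keeps the orientation; vel is the mean speed in m/s. With contact_N (N) it stops when the force on the tool has changed by that much, and returns True; else False.
- manip.move_joints(angles): joint-space move.
- manip.ungrasp() and manip.grab(f_grip=None): open the fingers fully, or close them until they stop; f_grip is the grip in N (None keeps the last).
- manip.dwell(seconds).
- manip.inverse_kinematics(position, orientation): joint angles nearest the present ones, or None.
- manip.grab_frame(name): name is "scene" or "top" or "wrist"; returns the picture (400x640x3 uint8, blue, green, red); there is no depth.
- manip.camera_model(name): a dict with "fov_y" (degrees; the focal length in pixels is half the picture's height over the tangent of half this angle, whatever the lens; pixels are square), "cx", "cy" (the principal point, pixels), "dist_coeffs" ([k1, k2, p1, p2, k3] as OpenCV has them; the pictures are not rectified), "origin" and "rotation" of the camera in the world; the wrist camera has in their place "T_tool_cam" (4x4, takes a point from camera to tool coordinates, whose origin is the TCP and whose axes are the flange's). Camera axes: x right, y up, looking along -z (the intrinsics and any distortion apply to the point x, -y, -z); pixel columns grow to the right and rows downward; lengths in m; the calibration is good to about 2 mm. A picture is of the moment at which its call begins: read the wrist's pose just before it. camera_model takes no time and is no camera call.
A pose or a line that the arm cannot do raises manip.Unreachable and nothing moves.
- manip.sign_off(): hands the job in; it is judged then, once.
Readings, each from a call of its own:
- manip.current_time(): time.
- manip.current_q(): joint angles.
- manip.current_joint_vel(): joint speeds.
- manip.current_joint_torque(): joint torques, N m.
- manip.current_ee_pos(): TCP position.
- manip.current_tcp_rot(): TCP orientation.
- manip.current_wrist_force(): force on the tool from outside, world axes, zero at the start.
- manip.current_ft_torque(): the same for the moment, N m.
- manip.current_width(): opening from 0.0 (shut) to 1.0 (fully open).
- manip.current_grip_force(): force on a finger pad.
Only numpy, scipy, OpenCV 4.12 (cv2) and the standard library are available. Lean on these libraries where they do the work, as an engineer would, in place of code of your own. Each camera call takes 0.05 s, during which the arm holds its last target. There are 200 camera calls.

TASK

Do the balance's daily check: with the pan empty press its round zero key, then stand the largest check weight upright on the middle of the pan, let go of it, and press the long print key to record the reading. Press each key squarely until you feel it give and let it spring back, without forcing it, and set the weight down gently. Do not zero again with the weight on or print before it stands there, and leave the other keys, the glass shield and everything else as they are.

Things in the scene. Friction and masses are not known exactly. Their poses are not given: they have to be found in the camera images.
- zero_key_top (a point): the balance's zero key: white round membrane key, 26 mm across, 4 mm proud, at the right-hand end (seen from the front; balance's -y) of the black sloping panel on the balance's front. Point: centre of its face; z is the panel's outward normal, 30 degrees from vertical, leaning to the balance's front; y runs level along the panel to its left-hand end; x up the slope
- zero_key (a joint): travel of the zero key into the panel (m): 0 at rest, stopped at 0.002. Springy, 3500 N/m: it registers at about 1.4 mm (5 N) and is stopped at 2 mm (7 N); springs back when let go
- print_key_top (a point): the print key: a white oblong membrane key, 40 mm along the panel and 20 mm up the slope, 4 mm proud, at the left-hand end (balance's +y) of the same panel, same axes. Point: centre of its face
- print_key (a joint): travel of the print key (m), as for the zero key
- menu_key (a joint): travel (m, 0 to 0.002) of the small round menu key, 12 mm across, below the display, 20 mm to the left of the panel's middle. Not used here
- power_key (a joint): travel (m, 0 to 0.002) of the small round power key, 12 mm across, below the display, 20 mm to the right of the panel's middle. Not used here
- balance: balance, white, 206 mm wide, 295 mm deep, 75 mm high, fixed, on the left or the right of the bench, its front turned away from the robot (to about +x). Origin under the pan's centre at bench height; x to its back, y to its left, z up. Its front slopes at 30 degrees to level and has a black panel: zero key 72 mm right of the middle, print key 72 mm left, display in the middle with two small keys below
- pan_center (a point): centre of the upper face of the balance's round steel pan, 110 mm across, 87 mm above the bench; axes as the balance
- pan: that pan; origin on its axis, 12 mm below its face
- shield: the balance's low glass draft shield: four upright 4 mm panes in a square round the pan, 186 mm outside, 178 mm inside, open on top; upper edge 150 mm above the bench, 63 mm above the pan. The front pane rises 26 mm (level) behind the faces of the zero and print keys, to 84 mm above them: an upright gripper would hit it. Origin in the middle of its lower edge
- w500_center (a point): the 500 g check weight, the largest of the three on the tray: a steel cylinder 38 mm across and 46 mm high, then a short neck and a grip knob 24 mm across (from 53 to 66 mm up); 66 mm high in all. Point: on its axis, half-way up (33 mm above its underside); z up along its axis. The weights may stand on the tray in any order
- w200_center (a point): 200 g weight of the same shape, 29 mm across, 50 mm high; point on its axis, half-way up (25 mm). Not used here
- w100_center (a point): 100 g weight of the same shape, 23 mm across, 41 mm high; point on its axis, half-way up (20.5 mm). Not used here
- tray: low steel tray for the weights, fixed, 90 mm (its x) by 210 mm (its y), floor 4 mm thick, rim 12 mm above the bench; origin at the centre of its underside. The three weights stand in a row along its y, 62 mm apart, the middle one near the tray's centre
- beaker: empty glass beaker, 54 mm across, 68 mm high; origin under it
- forceps: steel forceps lying flat, 120 mm long, 8 mm high; origin near the middle, underside
- cover: clear square cover of the draft shield lying on the bench, 184 mm square, 5 mm thick with a knob 21 mm high; origin under its centre
- marker: marker pen lying on the bench, 135 mm long, 14 mm thick; origin at mid-length, underside
- reagent: small white jar, 56 mm across, 95 mm high; origin under it
Not all that is in view belongs to the job. What is shaped like the part that bears w500_center but blue is not meant.

How it is judged:
By the outcome, as a careful person would: the job done as asked, in the order asked, and still so for the second after the job is handed in, with the robot touching nothing.
It also fails if it takes over 72 s, if anything falls off the work surface, if the arm or the gripper's body presses on something with over 40 N, if the wrist force passes 120 N, or if a joint passes its speed limit or range.

## Working session

There is one attempt and no reset: what is moved stays moved. The work goes in short steps, each a Python script; the robot and the scene stay as the last script left them, time stands still between calls to the robot, and variables do not carry over. Pictures are saved under pics/ and viewed, at most 10 in all, crops included, and the job is handed in when it is done.

```bash
ls; mkdir -p pics; python3 - <<'E'
from station import manip
import cv2,numpy as np
for n in ["scene","top"]:
    cv2.imwrite(f"pics/{n}0.png",manip.grab_frame(n)); print(n,manip.camera_model(n))
print(manip.camera_model("wrist"),manip.tcp_to_grasp,manip.current_time(),manip.current_tcp_rot())
E
```

```text
pics
scene {'fov_y': 45.13604645648346, 'cx': 321.71011003721094, 'cy': 200.44194985138392, 'dist_coeffs': array([-0.14708827,  0.        ,  0.        ,  0.        ,  0.        ]), 'origin': array([ 1.55117927, -0.20973859,  1.00746949]), 'rotation': array([[ 0.23284774, -0.6665894 ,  0.70812463],
       [ 0.97247658,  0.1532758 , -0.1754874 ],
       [ 0.00843967,  0.72949647,  0.68393251]])}
top {'fov_y': 53.94759862961916, 'cx': 319.61570955673045, 'cy': 198.4674439958844, 'dist_coeffs': array([-0.04538552,  0.        ,  0.        ,  0.        ,  0.        ]), 'origin': array([0.49639058, 0.01763057, 1.16705401]), 'rotation': array([[-0.02521882,  0.99733508, -0.06845987],
       [-0.99964551, -0.02574348, -0.00679233],
       [-0.00853663,  0.06826431,  0.99763075]])}
{'fov_y': 60.76122880873069, 'cx': 322.8748251325424, 'cy': 199.48052209504402, 'dist_coeffs': array([-0.0372805,  0.       ,  0.       ,  0.       ,  0.       ]), 'T_tool_cam': array([[-1.26174366e-03,  9.69026230e-01,  2.46954600e-01,
         6.46882084e-02],
       [ 9.99998332e-01,  1.54879109e-03, -9.68103586e-04,
         3.35106677e-04],
       [-1.32059885e-03,  2.46952966e-01, -9.69026567e-01,
        -1.58373742e-01],
       [ 0.00000000e+00,  0.00000000e+00,  0.00000000e+00,
         1.00000000e+00]])} 0.0188 0.1 [[ 9.72313755e-01  2.33678889e-01 -3.72244844e-04]
 [ 2.33679182e-01 -9.72312230e-01  1.72278221e-03]
 [ 4.06396180e-05 -1.76207071e-03 -9.99998447e-01]]
```

View pics/scene0.png

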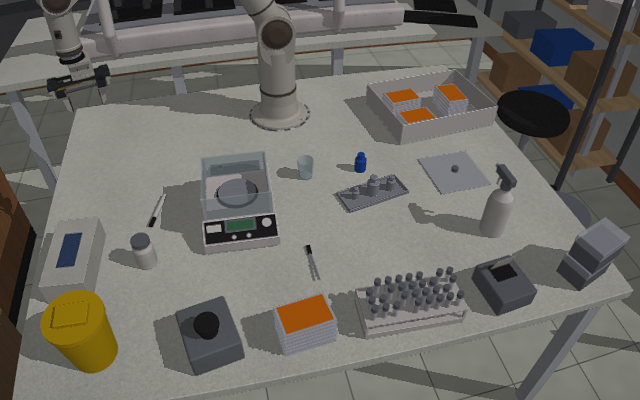

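View pics/top0.png

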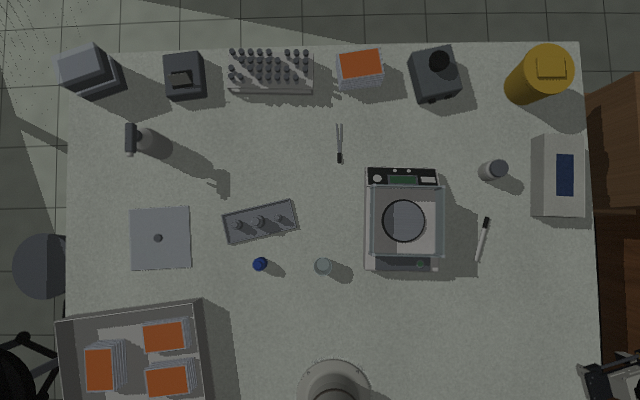

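The scene view shows the balance at about (238,200), the tray's three weights at about (355,190), (374,184) and (392,182), and the blue decoy at (360,162). In the top view the pan is at (404,221), the zero key at (377,179), the print key at (428,181), the weights at about (240,226), (262,222) and (283,218), and the blue one at (260,264). The candidates for w500 are these three weights and the blue one, and the middle weight looks largest. I'll check it in a crop.

```bash
python3 - <<'E'
import cv2,numpy as np
s=cv2.imread("pics/scene0.png");t=cv2.imread("pics/top0.png")
f=lambda im,x,y,w,h:cv2.resize(im[y:y+h,x:x+w],(400,300),interpolation=cv2.INTER_CUBIC)
cv2.imwrite("pics/c0.png",np.vstack([np.hstack([f(s,330,160,80,60),f(s,190,145,100,75+30)]),np.hstack([f(t,216,190,88,66),f(t,350,160,100,75)])]))
E
```

```text
(no output)
```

View pics/c0.png

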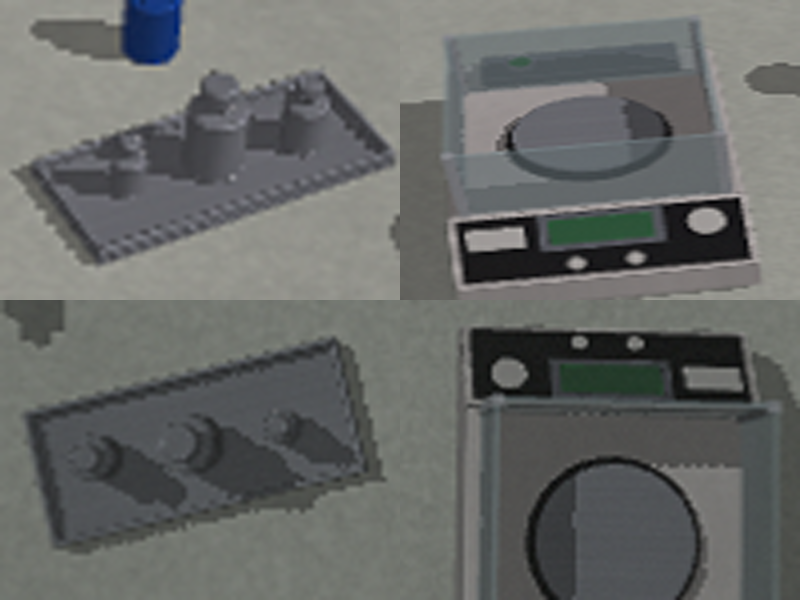

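The crop confirms that the middle weight on the tray, with its knob at about scene (374,176) and top (256,221), is the largest and is steel. Now I'll measure it, the keys and the pan.

```bash
cat > h.py <<'E'
import cv2,numpy as np
from station import manip
def ray(n,px,pose=None):
    c=manip.camera_model(n); f=200/np.tan(np.radians(c["fov_y"]/2))
    K=np.array([[f,0,c["cx"]],[0,f,c["cy"]],[0,0,1]])
    u=cv2.undistortPoints(np.array([[px]],float),K,c["dist_coeffs"])[0,0]
    d=np.array([u[0],-u[1],-1])
    if n=="wrist":
        p,R=pose; T=c["T_tool_cam"]; return p+R@T[:3,3],R@T[:3,:3]@d
    return c["origin"],c["rotation"]@d
def plane(r,z): return r[0]+r[1]*(z-r[0][2])/r[1][2]
def tri(rs):
    A=np.zeros((3,3));b=np.zeros(3)
    for o,d in rs:
        d=d/np.linalg.norm(d);P=np.eye(3)-np.outer(d,d);A+=P;b+=P@o
    x=np.linalg.solve(A,b)
    return x,[np.linalg.norm(np.cross(x-o,d/np.linalg.norm(d)))for o,d in rs]
def blob(im,c,r,lo,hi=256):
    x,y=map(int,c); g=im[y-r:y+r+1,x-r:x+r+1].min(2)
    m=((g>=lo)&(g<hi)).astype(np.uint8)
    n,l,s,ce=cv2.connectedComponentsWithStats(m)
    k=l[r,r]
    return ce[k]+[x-r,y-r],s[k]
E
python3 - <<'E'
from h import *
s=cv2.imread("pics/scene0.png");t=cv2.imread("pics/top0.png")
P={}
for n,a,b in [("zero",(266,222),(377,178)),("print",(214,228),(428,179))]:
    (pa,sa),(pb,sb)=blob(s,a,10,110),blob(t,b,8,110)
    print(n,pa,sa,pb,sb,t[b[1],b[0]])
    print(tri([ray("scene",pa),ray("top",pb)]),plane(ray("scene",pa),.066),plane(ray("top",pb),.066))
print("w500",plane(ray("scene",(374,176)),.07),plane(ray("top",(256.5,221)),.07))
# pan ring (dark)
g=t.max(2); m=(g<45).astype(np.uint8); m[:, :375]=0;m[:,432:]=0;m[:195]=0;m[248:]=0
cs,_=cv2.findContours(m,cv2.RETR_EXTERNAL,cv2.CHAIN_APPROX_NONE); c=max(cs,key=len)
e=cv2.fitEllipse(c); print(e,plane(ray("top",e[0]),.083))
E
```

```text
zero [266.         221.81538462] [ 6  6  9  9 65] [376.69767442 177.74418605] [ 4  5  9  7 43] [111 114 113]
(array([ 0.62624632, -0.13678997,  0.06698896]), [np.float64(0.0002483516616479594), np.float64(0.00024835166164794743)]) [ 0.62534967 -0.1364732   0.066     ] [ 0.62631837 -0.13717501  0.066     ]
print [213.34343434 228.51515152] [ 2  7 15  8 99] [427.58333333 179.        ] [ 1  6 14  5 60] [110 113 114]
(array([ 0.61911925, -0.28024107,  0.06657545]), [np.float64(0.00040106040949614794), np.float64(0.000401060409496181)]) [ 0.61871301 -0.27989349  0.066     ] [ 0.61912576 -0.28080643  0.066     ]
w500 [0.51092402 0.20999757 0.07      ] [0.51312105 0.20304351 0.07      ]
((403.1434326171875, 220.45602416992188), (41.41702651977539, 42.013668060302734), 132.406494140625) [ 0.50412505 -0.20356619  0.083     ]
```

```bash
cat >> h.py <<'E'
zero=np.array([.6262,-.1368,.0667]); prnt=np.array([.6191,-.2802,.0665]); pan=np.array([.5042,-.2036,.087])
yb=(prnt-zero);yb[2]=0;yb/=np.linalg.norm(yb); zb=np.array([0,0,1.]); xb=np.cross(yb,zb)
n=np.cos(np.pi/6)*zb-.5*xb; u=np.cross(yb,n)
RA=np.column_stack([-u,yb,-n]); RB=np.column_stack([u,-yb,-n])
E
python3 - <<'E'
from h import *
for k in (zero,prnt):
  for R in (RA,RB):
    for d in (0,.02,.15): print(d,None if (q:=manip.inverse_kinematics(k+d*n,R)) is None else q.round(2))
for yaw in np.radians(range(-90,91,30)):
  R=np.column_stack([[np.cos(yaw),np.sin(yaw),0],[np.sin(yaw),-np.cos(yaw),0],[0,0,-1.]])
  print(np.degrees(yaw),[None if (q:=manip.inverse_kinematics(p,R)) is None else q.round(1) for p in ([.512,.205,.08],[.504,-.203,.13],[.504,-.203,.32])])
E
```

```text
0 [ 0.4   1.04 -0.5   1.13  0.41  1.61 -1.72]
0.02 [ 0.39  1.03 -0.51  1.09  0.41  1.65 -1.71]
0.15 [ 0.32  1.08 -0.54  0.73  0.43  1.94 -1.66]
0 [ 0.6   1.2  -1.    1.12  0.78  1.76  1.22]
0.02 [ 0.58  1.19 -1.01  1.08  0.78  1.8   1.23]
0.15 [ 0.41  1.14 -0.87  0.72  0.68  2.01  1.38]
0 [ 0.51  1.08 -0.43  1.01  0.45  1.65 -1.51]
0.02 [ 0.5   1.08 -0.43  0.97  0.45  1.69 -1.51]
0.15 [ 0.41  1.14 -0.43  0.55  0.46  2.   -1.42]
0 [ 0.71  1.22 -0.95  1.    0.85  1.81  1.44]
0.02 [ 0.69  1.22 -0.96  0.95  0.85  1.85  1.45]
0.15 [ 0.41  1.14 -0.43  0.55  0.46  2.    1.72]
-90.0 [array([ 0.5,  1. , -1.3,  1.9,  1. ,  1.2,  1.9]), array([-0.5,  0.7,  1.1,  1.9, -0.7,  1. , -2.2]), array([-0.5,  0.3,  1.1,  1.7, -0.3,  1.3, -2.5])]
-59.99999999999999 [array([-1.1,  0.6,  0.9,  1.9, -0.7,  0.8, -2.5]), array([ 0.7,  0.4, -0.4,  1.9,  0.2,  0.9, -2.5]), array([ 0.8,  0.2, -0.6,  1.7,  0.1,  1.2, -2.4])]
-29.999999999999996 [array([-0.6,  0.5,  0.2,  1.9, -0.2,  0.7, -2.4]), array([ 0.8,  0.5, -0.5,  1.9,  0.3,  0.9, -2. ]), array([ 0.9,  0.3, -0.7,  1.7,  0.2,  1.2, -1.9])]
0.0 [array([ 0.1,  0.6, -0.7,  1.9,  0.5,  0.8, -2.5]), array([ 0.9,  0.5, -0.7,  1.9,  0.4,  0.9, -1.6]), array([ 1. ,  0.3, -0.8,  1.7,  0.2,  1.3, -1.4])]
29.999999999999996 [array([ 0.2,  0.6, -0.8,  1.9,  0.6,  0.9, -2. ]), array([ 0.9,  0.5, -0.8,  1.9,  0.4,  0.9, -1.1]), array([ 1.1,  0.3, -0.9,  1.7,  0.2,  1.3, -0.9])]
59.99999999999999 [array([ 0.2,  0.7, -0.9,  1.9,  0.6,  0.9, -1.5]), array([ 1. ,  0.5, -0.8,  1.9,  0.5,  0.9, -0.6]), array([ 1.1,  0.3, -1. ,  1.7,  0.3,  1.3, -0.4])]
90.0 [array([ 0.5,  1. , -1.3,  1.9,  1. ,  1.2, -1.2]), array([ 1. ,  0.6, -0.9,  1.9,  0.6,  1. , -0.1]), array([ 1.2,  0.3, -1. ,  1.7,  0.3,  1.3,  0.1])]
```

```bash
cat >> h.py <<'E'
def press(k):
    manip.goto(k+.10*n,RA); manip.move_l(k+.015*n,RA,vel=.06); manip.dwell(.3)
    f0=manip.current_wrist_force()@n
    print("contact",manip.move_l(k-.006*n,RA,vel=.008,contact_N=1.5))
    p0=manip.current_ee_pos(); print("at",(p0-k)@n, "f",manip.current_wrist_force()@n-f0,"lat",(p0-k)@u,(p0-k)@yb)
    c=(p0-k)@n
    for i in range(12):
        c-=.00025; manip.move_l(k+c*n,RA,vel=.006); manip.dwell(.1)
        f=manip.current_wrist_force()@n-f0; print(round(c*1e3,2),round((manip.current_ee_pos()-k)@n*1e3,2),round(f,2))
        if f>5.7: break
    manip.dwell(.2); manip.move_l(k+.012*n,RA,vel=.02); manip.move_l(k+.10*n,RA,vel=.1)
    print("t",manip.current_time())
E
python3 - <<'E'
from h import *
manip.grab(5)
p=manip.current_ee_pos(); manip.move_l([p[0],p[1],.40],vel=.25)
manip.goto(zero+.1*n+[.02,0,.15],RA)
print(manip.current_time())
pose=(manip.current_ee_pos(),manip.current_tcp_rot())
cv2.imwrite("pics/w1.png",manip.grab_frame("wrist")); np.savez("pics/w1",p=pose[0],R=pose[1])
c=manip.camera_model("wrist")
E
```

```text
Traceback (most recent call last):
station.Unreachable: the arm cannot take that pose within its joint ranges
```

```bash
python3 - <<'E'
from h import *
for o in ([-.02,0,.12],[-.02,0,.08],[0,0,.05],[0,0,0]):
    try: manip.goto(zero+.1*n+o,RA); print(o); break
    except manip.Unreachable: pass
print(manip.current_time())
pose=(manip.current_ee_pos(),manip.current_tcp_rot())
cv2.imwrite("pics/w1.png",manip.grab_frame("wrist")); np.savez("pics/w1",p=pose[0],R=pose[1])
E
```

```text
[-0.02, 0, 0.12]
4.9333
```

View pics/w1.png

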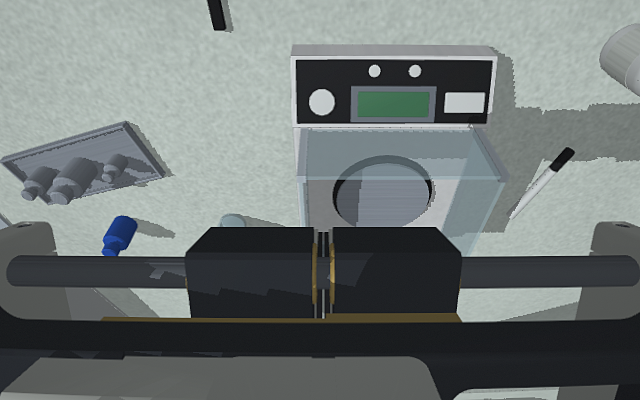

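The wrist view shows the zero key at (322,102), the print key at (464,102), the pan at about (383,190), the w500 at (70,180) and the blue decoy at (120,234). I'll cross-check these against my estimates and press zero.

```bash
python3 - <<'E'
from h import *
im=cv2.imread("pics/w1.png");d=np.load("pics/w1.npz");pose=(d["p"],d["R"])
ok=True
for nm,a,k in (("zero",(322,102),zero),("print",(464,102),prnt)):
    c,s=blob(im,a,25,150); x=plane(ray("wrist",c,pose),.0665); print(nm,c,s,x,x-k); ok&=np.linalg.norm((x-k)[:2])<.004
g=cv2.cvtColor(im,cv2.COLOR_BGR2GRAY)
print("pan",plane(ray("wrist",(383,191),pose),.085))
if ok: press(zero)
E
```

```text
zero [321.2745098  101.62941176] [ 12  12  25  26 510] [ 0.62407479 -0.13888015  0.0665    ] [-0.00212521 -0.00208015 -0.0002    ]
print [463.90025575 102.49488491] [  5  16  41  20 782] [ 0.61600864 -0.28227784  0.0665    ] [-0.00309136 -0.00207784  0.        ]
pan [ 0.51570698 -0.2052818   0.085     ]
contact True
at -0.0013417563817501809 f 3.819413334346208 lat -3.362861052856648e-05 3.744248899638918e-05
-1.59 -1.43 3.52
-1.84 -1.64 4.59
-2.09 -1.87 4.47
-2.34 -1.96 5.99
t 12.7167
```

The first press averages about 1.55 mm of travel, which is marginal given the force noise. While the pan is empty I'll press once more, averaging the force so the reading is reliable.

```bash
cat >> h.py <<'E'
def F(m=6):
    a=[]
    for _ in range(m): a.append(manip.current_wrist_force()@n); manip.dwell(.02)
    return np.mean(a)
def press(k,start,c0,hover=True):
    if hover: manip.goto(k+start*n,RA)
    manip.move_l(k+.006*n,RA,vel=.06); manip.dwell(.2)
    f0=F(10); c=c0
    manip.move_l(k+c*n,RA,vel=.01,contact_N=5.)
    for i in range(12):
        manip.move_l(k+c*n,RA,vel=.006); manip.dwell(.1)
        f=F()-f0; print(round(c*1e3,2),round((manip.current_ee_pos()-k)@n*1e3,2),round(f,2))
        if f>5.95: break
        c-=.00015 if f>4.5 else .0003
    manip.dwell(.1); manip.move_l(k+.012*n,RA,vel=.03)
    print("t",manip.current_time())
E
python3 - <<'E'
from h import *
k=zero+[-.001,-.001,0]; k=k-((k-zero)@n)*n
press(k,.05,-.0018)
manip.move_l(k+.10*n,RA,vel=.12)
R=manip.current_tcp_rot()
print(manip.current_time(),manip.current_q())
E
```

```text
-1.8 -1.62 4.23
-2.1 -1.83 4.93
-2.25 -1.89 5.64
-2.4 -1.97 5.62
-2.55 -2.03 6.18
t 18.2
19.0833 [ 0.41051173  1.07904767 -0.67828534  0.88937292  0.52038961  1.85083185
 -1.73663895]
```

```bash
cat >> h.py <<'E'
def down(deg):
    a=np.radians(deg); return np.array([[np.cos(a),np.sin(a),0],[np.sin(a),-np.cos(a),0],[0,0,-1.]])
E
python3 - <<'E'
from h import *
p=manip.current_ee_pos()
try: manip.move_l(p+[-.0,.12,.05],vel=.2)
except manip.Unreachable: print("skip"); manip.move_l(p+[0,.12,0],vel=.2)
manip.goto([.512,.205,.26],down(81)); manip.ungrasp()
print(manip.current_time(),manip.current_q().round(2))
pose=(manip.current_ee_pos(),manip.current_tcp_rot())
cv2.imwrite("pics/w2.png",manip.grab_frame("wrist")); np.savez("pics/w2",p=pose[0],R=pose[1])
E
```

```text
22.4583 [ 0.48  0.54 -1.23  1.75  0.54  1.25 -1.05]
```

View pics/w2.png

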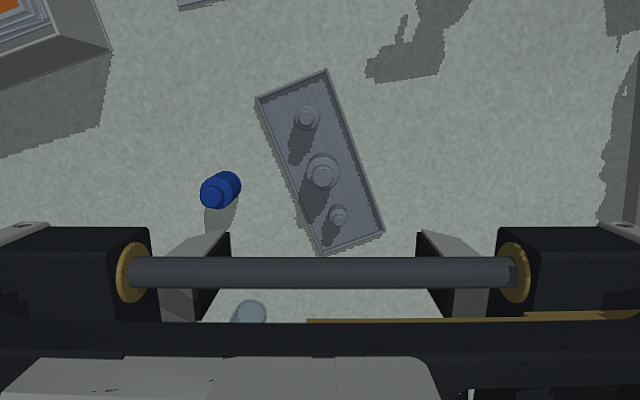

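The wrist view shows w500's knob at (323,172), w200 at (306,117), w100 at (338,215) and the blue decoy at (222,190). The row is tilted relative to the tool, so I'll compute its direction.

```bash
python3 - <<'E'
from h import *
d=np.load("pics/w2.npz");pose=(d["p"],d["R"])
im=cv2.imread("pics/w2.png")
g=cv2.medianBlur(cv2.cvtColor(im,cv2.COLOR_BGR2GRAY),3)
roi=cv2.resize(g[145:205,290:350],None,fx=4,fy=4,interpolation=cv2.INTER_CUBIC)
for R0,R1 in((30,52),(52,90)):
    h=cv2.HoughCircles(roi,cv2.HOUGH_GRADIENT,1,20,param1=60,param2=12,minRadius=R0,maxRadius=R1)
    if h is not None:
        for c in h[0][:3]: print((c[:2]/4+[290,145]).round(1),c[2]/4)
W=plane(ray("wrist",(323,172),pose),.070);A=plane(ray("wrist",(306,117),pose),.054);B=plane(ray("wrist",(338,215),pose),.045)
print(W,A,B,np.linalg.norm(A-W),np.linalg.norm(B-W),np.degrees(np.arctan2(*(A-B)[[1,0]])))
w1=np.load("pics/w1.npz")
E
```

```text
[323.4 175.4] 11.45
[318.9 167.9] 10.2
[328.4 166.6] 7.875
[323.1 171.6] 14.975
[318.9 167.9] 18.725
[322.1 176.9] 19.8
[0.51193253 0.21037181 0.07      ] [0.50317155 0.26765659 0.054     ] [0.52036432 0.15432981 0.045     ] 0.0601190581255562 0.06194191766118828 98.6265428709757
```

```bash
python3 - <<'E'
from h import *
R=down(98.6); W=np.array([.512,.209])
print([manip.inverse_kinematics([*W,z],R) for z in (.12,.022)])
manip.goto([*W,.12],R)
print("hit",manip.move_l([*W,.0225],R,vel=.08,contact_N=8),manip.current_ee_pos())
manip.grab(25); print(manip.current_width()*.092,manip.current_grip_force(),manip.current_time())
E
```

```text
[array([ 0.3881762 ,  0.73319986, -1.13281084,  1.87223509,  0.76981946,
        1.05681841, -0.91485477]), array([ 0.29193412,  0.84546705, -0.98255223,  1.9132091 ,  0.90847002,
        0.90986183, -1.00749426])]
hit False [0.51239602 0.20923091 0.02302091]
0.037283213331911536 25.0000167885446 25.3833
```

```bash
python3 - <<'E'
from h import *
p=manip.current_ee_pos()
manip.move_l([p[0],p[1],.25],vel=.15)
Rp=down(87); P=[.5035,-.204]
manip.goto([*P,.25],Rp)
print(manip.current_time(),manip.current_width()*.092,manip.current_wrist_force())
pose=(manip.current_ee_pos(),manip.current_tcp_rot())
cv2.imwrite("pics/s3.png",manip.grab_frame("scene"));w=manip.grab_frame("wrist"); np.savez("pics/w3",p=pose[0],R=pose[1])
s=cv2.imread("pics/s3.png")
cv2.imwrite("pics/m3.png",np.vstack([cv2.resize(s[90:270,130:370],(480,360)),cv2.resize(w,(384,240)).copy() if 0 else cv2.copyMakeBorder(cv2.resize(w,(384,240)),0,0,0,96,0)]))
cv2.imwrite("pics/w3.png",w)
E
```

```text
28.575 0.037404387699089894 [-0.3429535   0.84166619 -5.13804866]
```

View pics/m3.png

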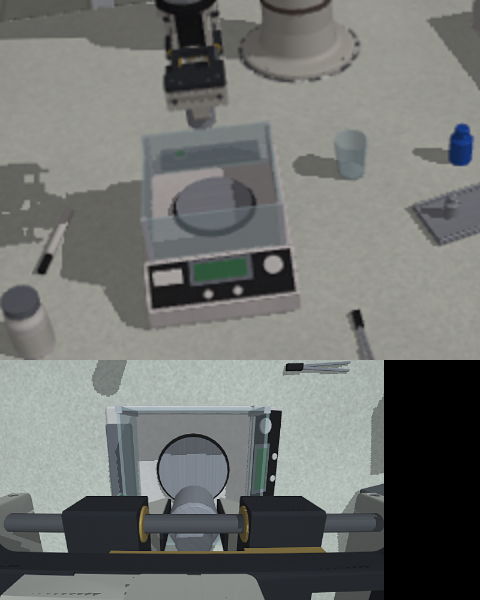

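The weight hangs upright in the gripper above the shield. The pan ring appears in the wrist view, centred near (322,182) at full size. I'll cross-check that and then lower the weight.

```bash
python3 - <<'E'
from h import *
d=np.load("pics/w3.npz");pose=(d["p"],d["R"])
x=plane(ray("wrist",(322,182),pose),.085); print("pan wrist",x)
Rp=down(87); P=np.array([.5035,-.204])
if np.linalg.norm(x[:2]-P)<.012:
    manip.move_l([*P,.122],Rp,vel=.12); manip.dwell(.2)
    print(manip.move_l([*P,.100],Rp,vel=.012,contact_N=1.5),manip.current_ee_pos(),manip.current_wrist_force(),manip.current_time())
E
```

```text
pan wrist [ 0.50214744 -0.20202339  0.085     ]
True [ 0.50350527 -0.20398817  0.10543523] [-0.63580055 -0.53177728  8.10672587] 31.3583
```

```bash
python3 - <<'E'
from h import *
Rp=down(87); p=manip.current_ee_pos()
for i in range(4):
    fz=manip.current_wrist_force()[2]; print(manip.current_ee_pos()[2],fz)
    if fz<0: break
    p[2]+=.0002; manip.move_l(p,Rp,vel=.01); manip.dwell(.1)
manip.ungrasp(); manip.dwell(.2)
manip.move_l([p[0],p[1],.27],Rp,vel=.15)
manip.grab(5)
print(manip.current_time(),manip.current_wrist_force())
s=manip.grab_frame("scene");pose=(manip.current_ee_pos(),manip.current_tcp_rot());w=manip.grab_frame("wrist")
np.savez("pics/w4",p=pose[0],R=pose[1]); cv2.imwrite("pics/w4.png",w)
cv2.imwrite("pics/m4.png",np.vstack([cv2.resize(s[110:260,180:300],(480,600))[:360],cv2.resize(w[60:220,160:480],(480,240))]))
E
```

```text
0.10543523387638694 8.106725874918855
0.10548231893191934 -1.5427542842489221
35.725 [-0.69394166  0.98105044  0.12096327]
```

View pics/m4.png

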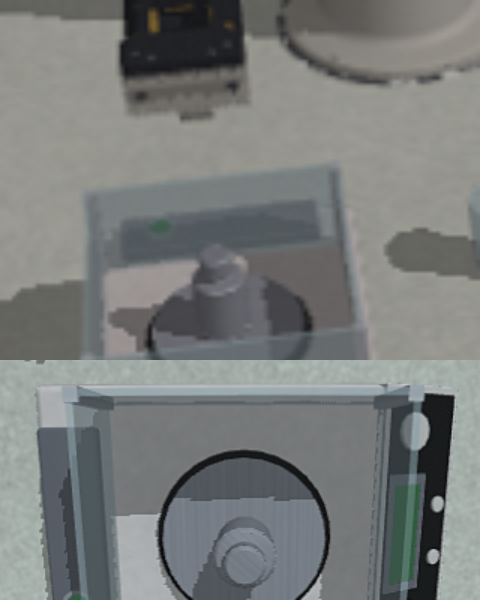

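The weight stands upright and released near the pan's centre. Next is the print key.

```bash
python3 - <<'E'
from h import *
k=prnt+[-.0015,-.001,0]; k=k-((k-prnt)@n)*n
for o in ([-.02,0,.12],[-.03,0,.1],[-.02,0,.08]):
    try: manip.goto(k+.1*n+o,RA); print(o); break
    except manip.Unreachable: pass
else: raise SystemExit("no")
print(manip.current_time())
press(k,.08,-.0003)
manip.move_l(k+.10*n,RA,vel=.12)
manip.dwell(.2); print(manip.current_wrist_force(),manip.current_time())
s=manip.grab_frame("scene"); cv2.imwrite("pics/s5.png",cv2.resize(s[90:270,130:450],(800,450)))
E
```

```text
[-0.02, 0, 0.12]
36.875
-0.3 -0.28 0.52
-0.6 -0.5 1.47
-0.9 -0.8 2.5
-1.2 -1.06 2.92
-1.5 -1.36 4.11
-1.8 -1.63 5.33
-1.95 -1.71 5.53
-2.1 -1.78 5.83
-2.25 -1.85 6.17
t 44.7917
[-0.08155346  0.62227973 -0.5067158 ] 45.875
```

View pics/s5.png

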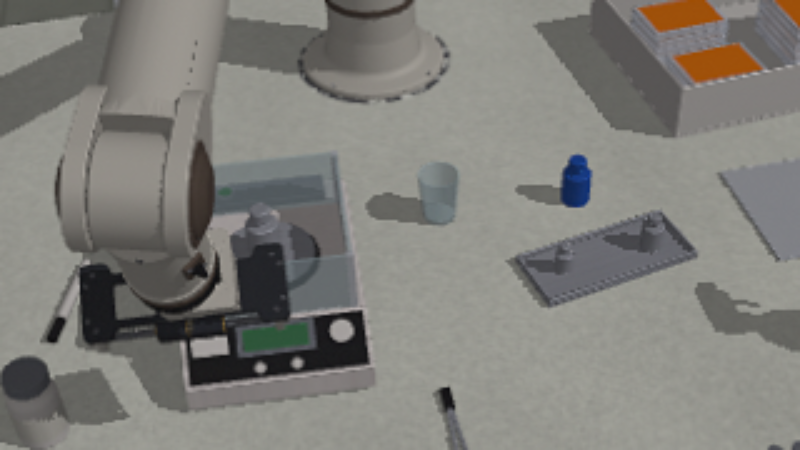

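The print key went in to about 6.2 N and was released. The weight still stands on the pan at about (262,240) in the crop, the other weights are untouched, and the gripper is clear.

```bash
python3 -c "
from h import *
print(manip.sign_off())"
```

```text
the job is handed in; nothing more can be done
None
```

I handed in the daily check at about 46 s: zero pressed with the pan empty (twice, as the first press was marginal), the 500 g weight stood upright near the pan's centre and released, then print pressed to about 6.2 N; set-down force briefly reached about 13 N, and I did not read the display to confirm the keys registered.

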